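# Load the last tumbler from the railed shelf and latch the hold-down frame

### The job

The tumbler on the drainer shelf is the last glass for this wash: lift it up over the shelf's front rail without knocking the rail, bring it straight forward over the rail, and stand it, mouth down as it is, in the empty middle compartment of the wash basket, setting it down rather than dropping it. Once you have let go of it, swing the basket's hinged hold-down frame fully down over the three glasses, and then turn the blue turnbutton a quarter turn, to its stop, so that it lies across the frame's front strip and keeps the light glasses from flipping in the wash. Leave the mug, the cup and the two glasses already in the basket standing where they are.

Things in the scene. Friction and masses are not known exactly. Their poses are not given: they have to be found in the camera images.
- tumbler: the tumbler to move: a clear glass standing upside down (mouth down) in the row on the drainer shelf, its place in the row varying; 82 mm high, 58 mm across at the rim (at the bottom), slightly narrower at the top, about 0.16 kg. Origin: centre of its underside (the rim), z up. May be gripped across the body with 15 to 30 N.
- shelf: fixed stainless drainer shelf on four legs; board 140 mm (x) by 384 mm (y), upper face 60 mm above the worktop. Origin: on the worktop under the board's middle; own -x points to the front, y along the row. A tumbler, a mug and a cup stand in a row near x = 0, some 115 mm apart. Wire guards as high as the front rail at both ends (y = +-188 mm); upstand at the back (x = +68 mm), top at 110 mm.
- mug: navy mug standing upside down on the drainer shelf, 73 mm across, 92 mm high, handle to the back; origin at the centre of its underside (handle included). Leave alone.
- cup: white porcelain cup standing upside down on the drainer shelf, 71 mm across, 58 mm high, handle to the back; origin at the centre of its underside (handle included). Leave alone.
- basket: fixed grey plastic wash basket, 130 mm (x) by 316 mm (y). Origin: on the worktop under its middle; own -x points to the front. Three compartments along y, 95 (y) by 120 mm (x) inside, centred at y = +100, 0, -100 mm; the middle one is empty. Floor at 10 mm, walls and dividers (5 mm thick) to 45 mm above the worktop; corner posts: front 96, rear 105 mm high.
- compartment (a point): centre of the floor of the empty middle compartment (10 mm above the worktop); axes as the basket's
- basket_tumbler_1: clear tumbler like the first, upside down in an outer compartment of the basket; origin at the centre of its underside. Leave standing.
- basket_tumbler_2: clear tumbler like the first, upside down in the other outer compartment; origin at the centre of its underside. Leave standing.
- hold_frame (a joint): angle of the steel wire hold-down frame, hinged along the basket's y at its back: 0 = closed, level over the glasses; 1.57 = upright; starts at 1.55 to 1.75, limit 1.95 rad. Stiff: stays where it is left, takes under 3 N at the front strip to swing. 126 mm from hinge to front edge, 314 mm wide; along its front edge a flat steel strip 20 mm wide, 4 mm thick.
- frame_hinge (a point): point on the hinge axis of the frame, 98 mm above the worktop, 59 mm behind the basket's middle and 60 mm to -y of it (as far to the side as frame_strip)
- frame_strip (a point): point on the middle line of the flat front strip (its upper face when closed, rear face when open), 116 mm from the hinge axis, 60 mm to -y of the basket's middle, clear of the turnbutton; moves with the frame. Push here from behind, then press down, to close. The room's wall cabinet hangs 0.57 m above the worktop beyond x = 0.62, y > -0.15: keep the wrist low or leaning towards the robot here.
- turnbutton (a joint): angle of the blue turnbutton (rad), which turns about a vertical pin: 0 = its bar lies along the basket's front, clear of the frame; pi/2 (its stop) = it lies across the frame's front strip. Grows counter-clockwise seen from above; starts at 0 to 0.3; stays where it is left (about 0.05 N m).
- button_grip (a point): centre of the turnbutton's upright thumb fin, on its pin's axis, 118.5 mm above the worktop, 83 mm in front of the basket's middle. The fin is 9 mm thick, 52 mm long, 25 mm high (106 to 131 mm above the worktop) and lies along the point's own y axis, which turns with it; below it the bar, 12 by 64 mm, 5 mm thick.
- shelf_rail: the front retaining rail of the shelf (part of the shelf; same origin and axes as the shelf): two 6 mm wires at x = -65 mm, the upper one's top 99 mm above the worktop (39 mm above the board)

How it is judged:
By the outcome, as a careful person would: the job done as asked, in the order asked, and still so for the second after the job is handed in, with the robot touching nothing.
It also fails if it takes over 72 s, if anything falls off the work surface, if the arm or the gripper's body presses on something with over 40 N, if the wrist force passes 120 N, or if a joint passes its speed limit or range.

### The arm

A 7-joint arm with a two-finger parallel gripper is mounted at the origin on a cart in front of the work surface, level with it; the furniture and walls round the work are solid. World frame = base frame: x ahead of the robot, y to its left, z up, the work surface at z = 0. Lengths are in m, angles in rad, forces in N, time in s.
With the tool pointing down it reaches from about 0.425 to 0.925 m from the base axis. Payload 6.8 kg.
Tool frame: the origin (TCP) lies midway between the tips of the shut fingers; the grasp point (between the pads) lies 19 mm behind it; z points along the fingers, y is the line along which they close (so a half turn about z gives the same grasp; the last joint's range is limited). The gripper opens to 88 mm and grips with 3 to 60 N. Pads are 20 mm wide; open, the fingers measure 115 mm over their backs; the gripper's body (75 mm by 178 mm) begins 61 mm behind the grasp point.
Start: joints at [-1.276, 0.477, 0.022, 1.555, -0.011, 1.109, -0.083], TCP at [0.265, 0.621, 0.223] pointing down, gripper open.
Joint ranges: [-2.96, 2.96], [-0.34, 2.1], [-1.41, 1.46], [0.24, 2.44], [-1.37, 4.51], [0.17, 1.92], [-2.96, 2.96]. Speed limits (rad/s): [2.39, 2.39, 3.14, 3.14, 3.14, 3.14, 3.14].

### API

Orientations are given as a unit quaternion [w, x, y, z].
In Python, from rig import movep, move_l, move_j, gripper_open, gripper_close, sleep, inverse_kinematics, capture, IKError, job_done, current_t, current_qpos, current_joint_vel, current_effort, current_eef_pos, current_orientation, current_wrist_force, current_torque, current_finger_gap, current_gripper_force gives the robot as it stands. The module is installed in compiled form; this text tells all that it offers. Calls block until the motion is done:
- movep(position, orientation): joint-space move of the TCP to a pose.
- move_l(position, attitude=None, speed=0.15, contact_N=None): straight line of the TCP; attitude=None keeps the orientation; speed is the mean speed in m/s. With contact_N (N) it stops when the force on the tool has changed by that much, and returns True; else False.
- move_j(angles): joint-space move.
- gripper_open() and gripper_close(strength=None): open the fingers fully, or close them until they stop; strength is the grip in N (None keeps the last).
- sleep(seconds).
- inverse_kinematics(position, orientation): joint angles nearest the present ones, or None.
- capture(name): name is "scene" or "top"; returns a dict with "image" (480x640x3 uint8, red, green, blue), "fx", "fy", "cx", "cy" (pixels), "rvec" (rotation vector, rad) and "tvec" (3), from world to camera coordinates, as OpenCV has them. Camera axes: x right, y down, z forward; pixel columns grow to the right and rows downward; lengths in m; the calibration is good to about 2 mm. A picture is of the moment at which its call begins. There is no depth.
A pose or a line that the arm cannot do raises IKError and nothing moves.
- job_done(): hands the job in; it is judged then, once.
Readings, each from a call of its own:
- current_t(): time.
- current_qpos(): joint angles.
- current_joint_vel(): joint speeds.
- current_effort(): joint torques, N m.
- current_eef_pos(): TCP position.
- current_orientation(): TCP orientation.
- current_wrist_force(): force on the tool from outside, world axes, zero at the start.
- current_torque(): the same for the moment, N m.
- current_finger_gap(): opening from 0.0 (shut) to 1.0 (fully open).
- current_gripper_force(): force on a finger pad.
Only numpy, scipy, OpenCV 4.12 (cv2) and the standard library are available. Lean on these libraries where they do the work, as an engineer would, in place of code of your own. Each camera call takes 0.05 s, during which the arm holds its last target. There are 200 camera calls.

## Working session

There is one attempt and no reset: what is moved stays moved. The work goes in short steps, each a Python script; the robot and the scene stay as the last script left them, time stands still between calls to the robot, and variables do not carry over. Pictures are saved under pics/ and viewed, at most 10 in all, crops included, and the job is handed in when it is done.

```bash
mkdir -p pics
python3 - <<'E'
from rig import *
import cv2,numpy as np,pickle
for n in("scene","top"):
    c=capture(n); cv2.imwrite(f"pics/{n}0.png",c["image"][:,:,::-1]); pickle.dump(c,open(n+".pkl","wb"))
    R=cv2.Rodrigues(np.array(c["rvec"]))[0]; print(n,c["fx"],c["cx"],c["cy"],-R.T@np.array(c["tvec"]).ravel(),R.round(2).tolist())
print(current_t(),current_orientation(),current_eef_pos())
E
```

```text
scene 476.34433582794986 325.86340693999665 232.13676034062982 [ 0.08751195 -0.7199391   0.82224318] [[0.88, -0.47, 0.0], [-0.31, -0.59, -0.74], [0.35, 0.66, -0.67]]
top 496.09207559665543 318.0715677170057 236.11562940635602 [ 0.23612532 -0.0078958   1.21265364] [[0.0, -1.0, -0.0], [-0.98, -0.0, -0.2], [0.2, 0.0, -0.98]]
0.1 [-8.45918392e-05  2.00014189e-01  9.79792672e-01 -7.98026396e-04] [0.26440145 0.6204953  0.22178231]
```

View pics/scene0.png

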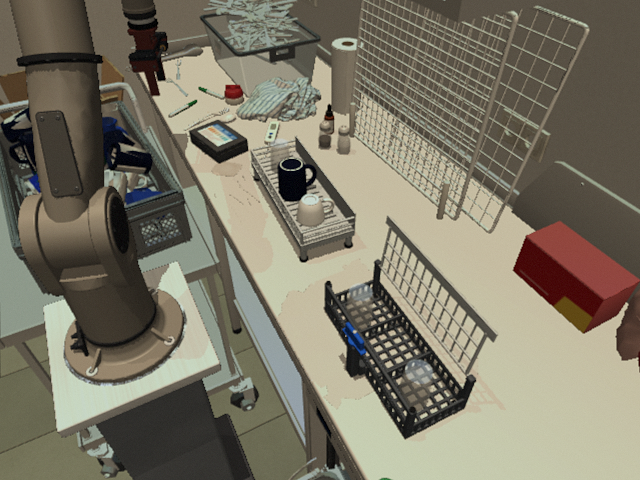

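View pics/top0.png

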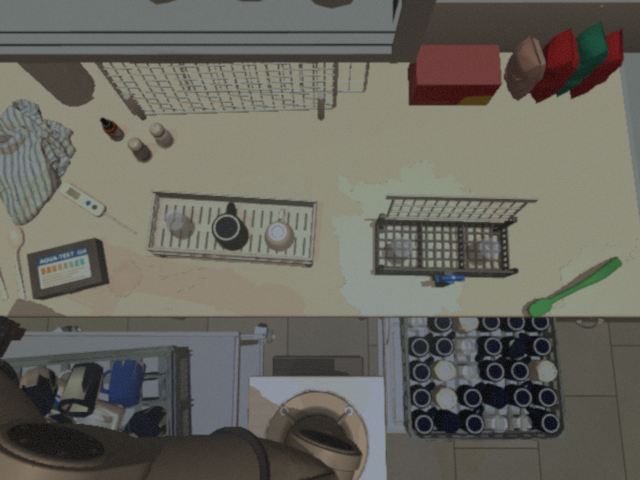

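The scene view shows the shelf with the mug at (291,178), the cup at (312,208) and the basket with its blue button at (355,340). In the top view the tumbler is at about (178,225), the leftmost in the row, and the basket corners are near (377,275) and (515,272). I'll enlarge both areas.

Run:
```python
import cv2,numpy as np
t=cv2.imread("pics/top0.png");s=cv2.imread("pics/scene0.png")
a=cv2.resize(t[180:280,140:330],None,fx=4,fy=4,interpolation=2);b=cv2.resize(t[190:294,365:545],None,fx=4,fy=4,interpolation=2)
f=lambda i:cv2.convertScaleAbs(i,alpha=1.5)
def grid(i,x0,y0,k,st=20):
    for x in range(-(-x0//st)*st,x0+i.shape[1]//k,st): cv2.putText(i,str(x),((x-x0)*k,8),0,.3,(0,0,255));cv2.line(i,((x-x0)*k,8),((x-x0)*k,14),(0,0,255))
    for y in range(-(-y0//st)*st,y0+i.shape[0]//k,st): cv2.putText(i,str(y),(0,(y-y0)*k+4),0,.3,(0,0,255))
    return i
A=grid(f(a),140,180,4);cv2.imwrite("pics/c1.png",A)
B=grid(f(b),365,190,4);cv2.imwrite("pics/c2.png",B)
```

```text
(no output)
```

View pics/c1.png

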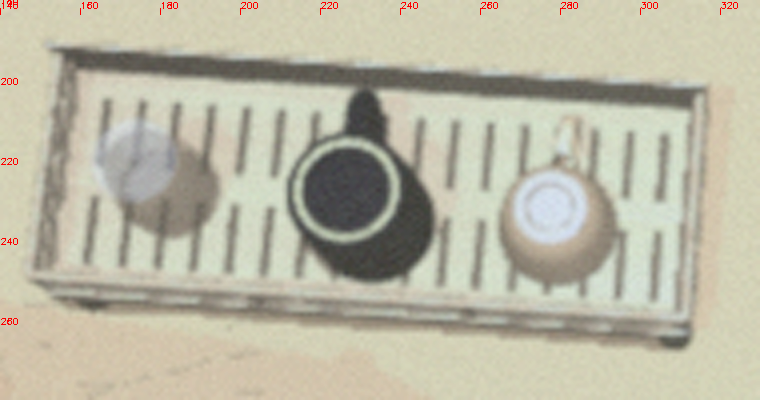

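View pics/c2.png

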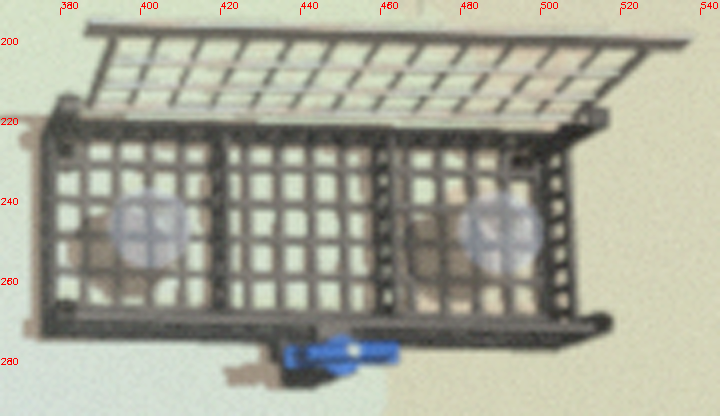

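c1 shows the tumbler's top disc centred at about (174,220), the upstand from (152,191) to (315,201) and the front rail from (148,249) to (312,260). c2 shows the frame strip from (385,197) to (536,200), the rear posts at (381,216) and (513,219), the basket glass tops at (400,246) and (490,247), and the blue button at (451,277).

```bash
cat > h.py <<'E'
import cv2,numpy as np,pickle
def ray(c,u,v,z):
    R=cv2.Rodrigues(np.array(c["rvec"]))[0]; o=-R.T@np.array(c["tvec"]).ravel()
    d=R.T@np.array([(u-c["cx"])/c["fx"],(v-c["cy"])/c["fy"],1]); return o+d*(z-o[2])/d[2]
def proj(c,p):
    K=np.array([[c["fx"],0,c["cx"]],[0,c["fy"],c["cy"]],[0,0,1]])
    return cv2.projectPoints(np.float64(p).reshape(-1,3),np.float64(c["rvec"]),np.float64(c["tvec"]),K,None)[0].reshape(-1,2)
def blue(c):
    h=cv2.cvtColor(c["image"],cv2.COLOR_RGB2HSV); m=cv2.inRange(h,(105,150,60),(122,255,255))
    return m
E
python3 - <<'E'
from h import *
t=pickle.load(open("top.pkl","rb"));s=pickle.load(open("scene.pkl","rb"))
P=lambda n,u,v,z:print(n,ray(t,u,v,z).round(4))
P("tumtop",173.7,220,.142)
P("upL",152,191,.11);P("upR",315,201.3,.11);P("railL",148,249,.099);P("railR",312,260,.099)
P("g1",400,246.5,.092);P("g2",490,247.5,.092);P("rpL",381,216,.105);P("rpR",513.5,219,.105);P("fpR",516,270,.096)
P("stL",385,197,.222);P("stR",536,200.5,.222);P("pin",451.5,277,.131)
for n,c in(("t",t),("s",s)):
    m=blue(c); k,l,st,ce=cv2.connectedComponentsWithStats(m)
    for i in range(1,k):
        if st[i,4]>30: print(n,st[i],ce[i],[x for x in cv2.minAreaRect(np.argwhere(l==i)[:,::-1].astype(np.float32))])
# blue-excess for glass discs
for (x,y) in((174,220),(400,246),(490,247)):
    im=t["image"][y-22:y+22,x-22:x+22].astype(float); d=im[:,:,2]-im[:,:,0]
    m=((d>8)&(im.sum(2)>250)).astype(np.uint8); k,l,st,ce=cv2.connectedComponentsWithStats(m); i=1+np.argmax(st[1:,4]);print(x,y,st[i],ce[i]+[x-22,y-22])
E
python3 - <<'E'
import cv2
s=cv2.imread("pics/scene0.png")
a=cv2.resize(s[195:445,310:510],None,fx=3.2,fy=3.2,interpolation=2)[:,:640]
b=cv2.resize(a,None,fx=.75,fy=.75)
cv2.imwrite("pics/c3.png",cv2.convertScaleAbs(b,alpha=1.6))
E
```

```text
tumtop [0.4925 0.3163 0.142 ]
upL [0.5691 0.3804 0.11  ]
upR [0.5445 0.003  0.11  ]
railL [0.4347 0.3839 0.099 ]
railR [0.4095 0.0096 0.099 ]
g1 [ 0.4421 -0.1922  0.092 ]
g2 [ 0.4398 -0.3983  0.092 ]
rpL [ 0.5109 -0.1487  0.105 ]
rpR [ 0.5039 -0.4522  0.105 ]
fpR [ 0.3874 -0.4522  0.096 ]
stL [ 0.5224 -0.1431  0.222 ]
stR [ 0.5149 -0.4548  0.222 ]
pin [ 0.3671 -0.2962  0.131 ]
s [103 118  14   9  33] [110.33333333 122.39393939] [(109.68000793457031, 122.23999786376953), (5.199999809265137, 12.80000114440918), 53.13010025024414]
s [ 29 174  11  18  91] [ 34.93406593 181.82417582] [(35.900001525878906, 183.3000030517578), (16.546903610229492, 8.497057914733887), 63.43495178222656]
s [125 188  37  16 263] [139.03802281 195.01140684] [(141.88534545898438, 192.51669311523438), (11.50528335571289, 36.7254753112793), 72.25532531738281]
s [342 322  24  33 260] [354.21538462 338.49615385] [(353.48004150390625, 338.6400146484375), (35.60000228881836, 12.80000114440918), 53.13010025024414]Traceback (most recent call last):
  File "<stdin>", line 15, in <module>
    return _wrapfunc(a, 'argmax', axis=axis, out=out, **kwds)
    return bound(*args, **kwds)
ValueError: attempt to get argmax of an empty sequence
```

View pics/c3.png

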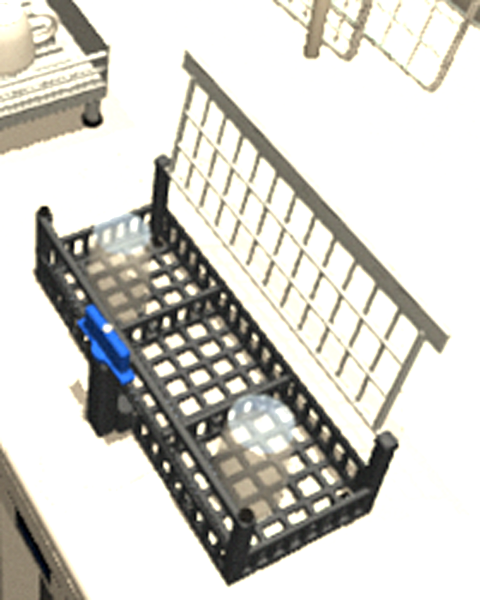

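Crop c3, in scene pixels: post tops at (377,262), (328,283), (471,378) and (411,411); strip ends at (388,219) and (495,337). I'll check the estimated poses against both views.

Run:
```python
from h import *
from scipy.optimize import least_squares
t=pickle.load(open("top.pkl","rb"));s=pickle.load(open("scene.pkl","rb"))
loc=[(.058,.152,.105),(-.058,.152,.096),(.058,-.152,.105),(-.058,-.152,.096)]
obs=[(s,0,376.7,261.7),(s,1,327.9,283.3),(s,2,471.3,378.3),(s,3,411.3,410.8),(t,0,381,216),(t,2,513.5,219),(t,3,516,270)]
def W(p,l):
    c,si=np.cos(p[2]),np.sin(p[2]); return np.array([p[0]+c*l[0]-si*l[1],p[1]+si*l[0]+c*l[1],l[2]])
f=lambda p:np.concatenate([proj(c,W(p,loc[i]))[0]-(u,v) for c,i,u,v in obs])
r=least_squares(f,[.449,-.299,-.023],loss="soft_l1");p=r.x;print(p,f(p).reshape(-1,2).round(1).tolist())
# frame angle
h=W(p,(.059,0,.098))
def g(a):
    a=a[0];return np.concatenate([proj(c,W(p,(.059-.126*np.cos(a),y,.098+.126*np.sin(a))))[0]-(u,v) for c,y,u,v in((s,.157,387.9,218.8),(s,-.157,494.6,336.7),(t,.157,385,197),(t,-.157,536,200.5))])
r=least_squares(g,[1.6]);print("a",r.x,r.fun.round(1))
print("pin proj",proj(s,W(p,(-.083,0,.131))),proj(t,W(p,(-.083,0,.131))))
# tumbler disc: white/blue brightness segmentation relative to neighbours
im=t["image"].astype(int)
for y in(212,220,228): print([tuple(im[y,x]) for x in range(156,200,4)])
h=cv2.cvtColor(t["image"],cv2.COLOR_RGB2HSV);m=cv2.inRange(h,(100,60,50),(130,255,255))[260:300,420:480];q=np.argwhere(m)[:,::-1]+[420,260];print(len(q),q.mean(0),cv2.minAreaRect(q.astype(np.float32)))
```

```text
[ 0.44821954 -0.30165155 -0.02271127] [[0.3, -0.2], [-0.3, -0.5], [-0.6, -0.4], [1.0, -1.1], [1.0, 0.5], [1.2, 0.5], [0.1, 0.3]]
a [1.66037567] [-2.4 -3.5  0.8 -1.4  1.6 -0.   3.  -0.2]
pin proj [[353.80743141 332.44061288]] [[453.1994997  277.86560936]]
[(np.int64(94), np.int64(89), np.int64(80)), (np.int64(137), np.int64(130), np.int64(119)), (np.int64(127), np.int64(124), np.int64(113)), (np.int64(139), np.int64(140), np.int64(138)), (np.int64(137), np.int64(139), np.int64(139)), (np.int64(122), np.int64(123), np.int64(123)), (np.int64(135), np.int64(139), np.int64(134)), (np.int64(108), np.int64(103), np.int64(93)), (np.int64(140), np.int64(133), np.int64(120)), (np.int64(80), np.int64(77), np.int64(71)), (np.int64(142), np.int64(139), np.int64(126))]
[(np.int64(107), np.int64(101), np.int64(92)), (np.int64(138), np.int64(132), np.int64(120)), (np.int64(114), np.int64(116), np.int64(116)), (np.int64(116), np.int64(114), np.int64(112)), (np.int64(104), np.int64(104), np.int64(101)), (np.int64(109), np.int64(110), np.int64(111)), (np.int64(113), np.int64(112), np.int64(113)), (np.int64(103), np.int64(100), np.int64(94)), (np.int64(91), np.int64(86), np.int64(78)), (np.int64(104), np.int64(101), np.int64(91)), (np.int64(141), np.int64(137), np.int64(125))]
[(np.int64(116), np.int64(111), np.int64(101)), (np.int64(141), np.int64(140), np.int64(126)), (np.int64(131), np.int64(128), np.int64(118)), (np.int64(122), np.int64(122), np.int64(118)), (np.int64(108), np.int64(107), np.int64(108)), (np.int64(114), np.int64(115), np.int64(115)), (np.int64(102), np.int64(97), np.int64(90)), (np.int64(96), np.int64(89), np.int64(82)), (np.int64(91), np.int64(87), np.int64(77)), (np.int64(93), np.int64(88), np.int64(80)), (np.int64(139), np.int64(141), np.int64(125))]
194 [449.71134021 278.32474227] ((450.0, 278.5), (9.0, 28.0), 90.0)
```

```bash
cat >> h.py <<'E'
B=(.448,-.3005,-.0227)
def W(l,p=B):
    c,s=np.cos(p[2]),np.sin(p[2]); return np.array([p[0]+c*l[0]-s*l[1],p[1]+s*l[0]+c*l[1],l[2]])
def Q(phi): 
    a=(phi+np.pi/2)/2; return [0,np.cos(a),np.sin(a),0]
E
python3 - <<'E'
from h import *
from rig import *
t=pickle.load(open("top.pkl","rb"))
im=t["image"][200:242,154:196].astype(int); m=(cv2.blur((im[:,:,0]-im[:,:,2]).astype(np.float32),(3,3))<5).astype(np.uint8)
k,l,st,ce=cv2.connectedComponentsWithStats(m);i=1+np.argmax(st[1:,4]);print(st[i],ce[i]+[154,200],ray(t,*(ce[i]+[154,200]),.142))
pi=np.pi
for n,p,ph in(("pick",(.4925,.3163,.103),pi/2-.066),("fwd",(.35,.326,.2),pi/2-.066),("place",W((0,0,.053)),pi/2-.023),("placeup",W((0,0,.3)),pi/2-.023),("strip",W((.1,-.06,.2)),pi/2-.023),("strip0",W((-.057,-.06,.1)),pi/2-.023),("b0",W((-.083,0,.109)),.07),("b1",W((-.083,0,.109)),pi/2)):
    for h in(0,pi):
        q=inverse_kinematics(p,Q(ph+h)); print(n,h>0,None if q is None else np.round(q,2))
E
```

```text
[  9  10  21  20 328] [173.00609756 219.50914634] [0.49357665 0.31787958 0.142     ]
pick False [-0.7   0.47  0.04  1.88 -0.02  0.79  0.85]
pick True [-1.16  0.55  0.64  1.91 -0.44  0.83 -1.91]
fwd False [-0.91  0.18  0.03  2.04 -0.01  0.92  0.63]
fwd True [-1.45  0.2   0.65  2.07 -0.15  0.92 -2.35]
place False [-0.03  0.58  0.67  2.05 -0.56  0.7   2.54]
place True [-0.27  0.78  1.06  2.06 -0.92  0.88 -0.26]
placeup False [-0.18  0.22  0.78  1.82 -0.17  1.17  2.2 ]
placeup True [-0.23  0.23  0.85  1.82 -0.19  1.17 -0.91]
strip False [-0.18  0.69  1.05  1.67 -0.64  1.16  2.59]
strip True [-0.07  0.59  0.83  1.67 -0.48  1.1  -0.69]
strip0 False [ 0.04  0.5   0.76  2.05 -0.49  0.78  2.65]
strip0 True [-0.06  0.57  0.91  2.05 -0.62  0.82 -0.37]
b0 False [-0.14  0.41  0.86  2.17 -0.47  0.74  1.1 ]
b0 True [-0.37  0.69  1.28  2.18 -0.86  0.94 -1.64]
b1 False [-0.22  0.47  0.98  2.18 -0.56  0.77  2.7 ]
b1 True [-0.27  0.52  1.07  2.18 -0.65  0.81 -0.35]
```

Run:
```python
from h import *
from rig import *
q=Q(np.pi/2-.066); T=(.4933,.3175)
movep((*T,.21),q)
move_l((*T,.103),speed=.1)
gripper_close(22); print("gap",current_finger_gap(),current_gripper_force(),current_eef_pos(),current_t())
move_l((*T,.19),speed=.1)
f=np.array([-np.cos(-.066),-np.sin(-.066)])*.145
P=np.array(T)+f
move_l((*P,.19),speed=.12)
print(current_finger_gap(),current_gripper_force(),current_wrist_force(),current_t())
move_l((*P,.33),speed=.2)
movep(W((0,0,.33)),Q(np.pi/2-.0227+np.pi))
print(current_eef_pos(),current_qpos(),current_finger_gap(),current_t())
c=capture("scene");cv2.imwrite("pics/s1.png",c["image"][:,:,::-1])
```

```text
gap 0.5867649309021155 21.98233552837337 [0.49329832 0.3175555  0.10304632] 3.3917
0.5835513625008728 21.90516245944309 [ 0.06286981 -0.32585306 -2.1754231 ] 5.7667
[ 0.44865816 -0.29946218  0.3298217 ] [-0.17259497  0.18756044  0.76035877  1.77787825 -0.13700878  1.23037218
 -0.96604363] 0.5821592333284236 8.8833
```

View pics/s1.png

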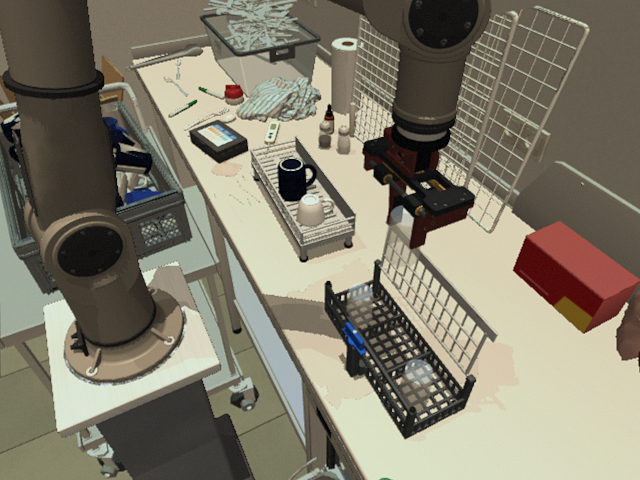

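The glass is held above the basket at about (405,220) in the image. Now I lower it and release it.

Run:
```python
from h import *
from rig import *
move_l(W((0,0,.12)),speed=.15)
move_l(W((0,0,.061)),speed=.06); print(current_wrist_force())
r=move_l(W((0,0,.046)),speed=.015,contact_N=2.5); print(r,current_eef_pos(),current_wrist_force(),current_t())
gripper_open()
move_l(W((0,0,.2)),speed=.1)
move_l(W((0,0,.3)),speed=.2)
gripper_close(10)
movep(W((.105,-.06,.30)),Q(np.pi/2-.0227+np.pi))
print(current_eef_pos(),current_qpos(),current_t())
c=capture("scene");cv2.imwrite("pics/s2.png",c["image"][:,:,::-1])
```

```text
[-0.4172914   0.12566064 -3.15278714]
True [ 0.448015   -0.30045565  0.05300359] [-0.82445595 -0.46277339  6.51265077] 12.2333
[ 0.55138163 -0.36322468  0.29919951] [-0.03268475  0.48024836  0.7665671   1.53653498 -0.34114078  1.26493954
 -0.81287378] 17.1333
```

View pics/s2.png

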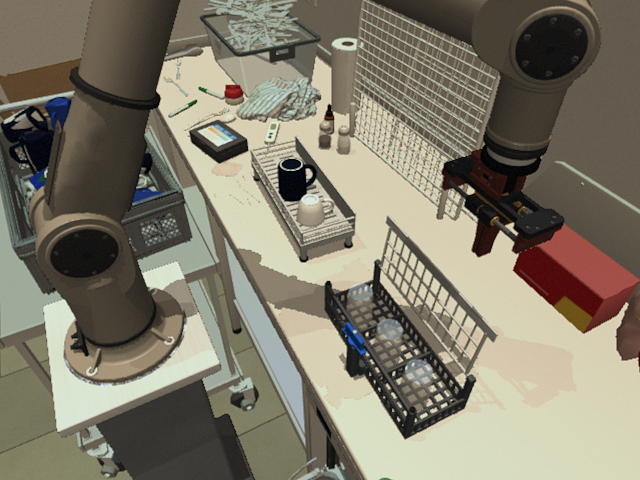

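The tumbler stands in the middle compartment at about (388,330) and the gripper is behind the frame. Next I swing the frame closed along its arc.

Run:
```python
from h import *
from rig import *
move_l(W((.105,-.06,.205)),speed=.12)
for a in (1.66,1.5,1.3,1.1,.9,.7,.5,.35,.2,.08):
    r=.118+.008*(1-min(a,1)) ; 
    move_l(W((.059-r*np.cos(a)+.010,-.06,.098+r*np.sin(a)+.001)),speed=.09)
    print(a,current_wrist_force().round(1),round(current_t(),1))
c=move_l(W((-.057,-.06,.085)),speed=.02,contact_N=12); print(c,current_eef_pos(),current_wrist_force())
move_l(W((-.057,-.06,.25)),speed=.15)
gripper_open();print(current_t())
for n in("scene","top"):
    k=capture(n);pickle.dump(k,open(n+"2.pkl","wb"));
    i=k["image"][:,:,::-1]; i=i[200:440,310:510] if n=="scene" else i[180:300,365:545]
    cv2.imwrite(f"pics/{n}3.png",i)
a=cv2.resize(cv2.imread("pics/scene3.png"),(400,480));b=cv2.resize(cv2.imread("pics/top3.png"),(400,267))
o=np.zeros((480,800,3),np.uint8);o[:,:400]=a;o[:267,400:]=b;cv2.imwrite("pics/c4.png",cv2.convertScaleAbs(o,alpha=1.5))
```

```text
1.66 [ 1.   0.3 -0. ] 18.6
1.5 [-0.2 -0.   0.8] 18.9
1.3 [ 0.  -0.1  0.1] 19.4
1.1 [ 0.3  0.2 -0.2] 19.8
0.9 [ 0.  -0.8 -0.1] 20.2
0.7 [ 0.1 -1.8 -0.1] 20.6
0.5 [ 0.5 -0.5  0.8] 21.0
0.35 [ 0.1 -0.4 -0.8] 21.4
0.2 [-1.7 -0.2 -0.3] 21.7
0.08 [-0.5 -0.2 -0.4] 22.0
True [ 0.39062943 -0.35942669  0.10030981] [-2.23438616  2.99116922  7.34014134]
25.1917
```

View pics/c4.png

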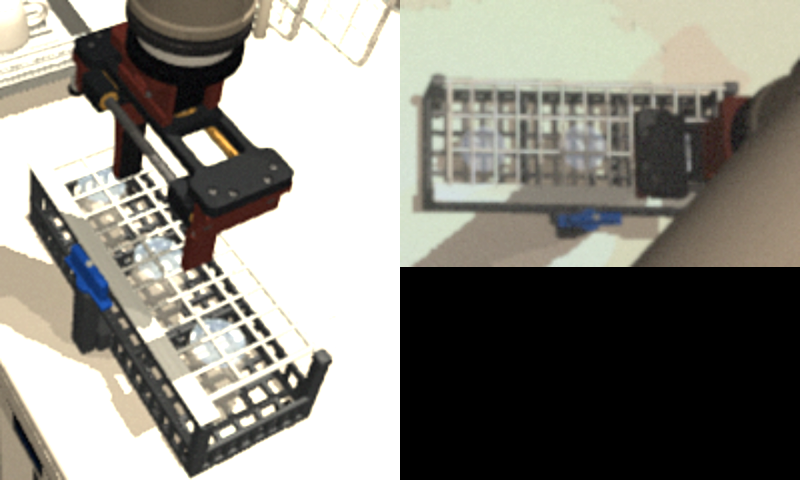

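The frame lies level over the glasses and the strip runs along the front. The button, at about (590,218) in this composite, is still clear of it. Now I turn the button.

Run:
```python
from h import *
from rig import *
P=np.array([.366,-.2975]); H=np.pi; s=.065
movep((*P,.20),Q(s+H)); print(current_qpos().round(2))
print(move_l((*P,.110),speed=.08,contact_N=8),current_eef_pos())
gripper_close(12); print("gap",current_finger_gap()*88,current_wrist_force(),current_torque(),current_eef_pos())
e=np.pi/2-.0227+.03
for f in np.linspace(s,e,8)[1:]:
    movep((*P,.110),Q(f+H)); print(round(f,2),current_wrist_force().round(1),current_torque().round(2),round(current_t(),1))
    if abs(current_torque()[2])>1.5: break
k=capture("scene")
gripper_open(); move_l((*P,.22),speed=.12)
movep((.42,-.02,.35),Q(H+.3)); print(current_t())
for n in("scene","top"):
    k=capture(n);i=k["image"][:,:,::-1]; cv2.imwrite(f"pics/{n}5.png",i[200:440,310:510] if n=="scene" else i[180:300,365:545])
    h=cv2.cvtColor(k["image"],cv2.COLOR_RGB2HSV);m=cv2.inRange(h,(100,60,50),(130,255,255))
    if n=="top":
        q=np.argwhere(m[240:300,420:480])[:,::-1]+[420,240];print(len(q),cv2.minAreaRect(q.astype(np.float32)))
a=cv2.resize(cv2.imread("pics/scene5.png"),(400,480));b=cv2.resize(cv2.imread("pics/top5.png"),(400,267))
o=np.zeros((480,800,3),np.uint8);o[:,:400]=a;o[:267,400:]=b;cv2.imwrite("pics/c5.png",cv2.convertScaleAbs(o,alpha=1.5))
```

```text
[-0.4   0.31  1.16  2.1  -0.35  0.95 -2.13]
False [ 0.36633157 -0.2977161   0.11039326]
gap 8.68311949997828 [ 6.43257286  0.22197622 -5.24431271] [ 1.51379853e-01 -1.26922843e+00  1.20567745e-03] [ 0.3682257  -0.2972857   0.11015579]
0.28 [ 5.5  0.2 -4.5] [ 0.07 -0.99  0.11] 29.3
0.5 [ 4.6 -0.  -4.8] [-0.02 -1.06  0.07] 29.6
0.71 [ 5.3 -2.  -3.9] [-0.26 -0.95  0.1 ] 29.9
0.93 [ 4.3 -2.8 -3.9] [-0.68 -0.74  0.07] 30.2
1.15 [ 3.2 -5.1 -2.8] [-0.91 -0.6   0.05] 30.4
1.36 [ 2.5 -5.4 -4.7] [-1.26 -0.49 -0.  ] 30.7
1.58 [ 2.9 -7.9 -4.1] [-1.49 -0.37 -0.19] 31.0
35.1417
204 ((449.76763916015625, 278.52056884765625), (9.893848419189453, 27.150562286376953), 4.39870548248291)
```

View pics/c5.png

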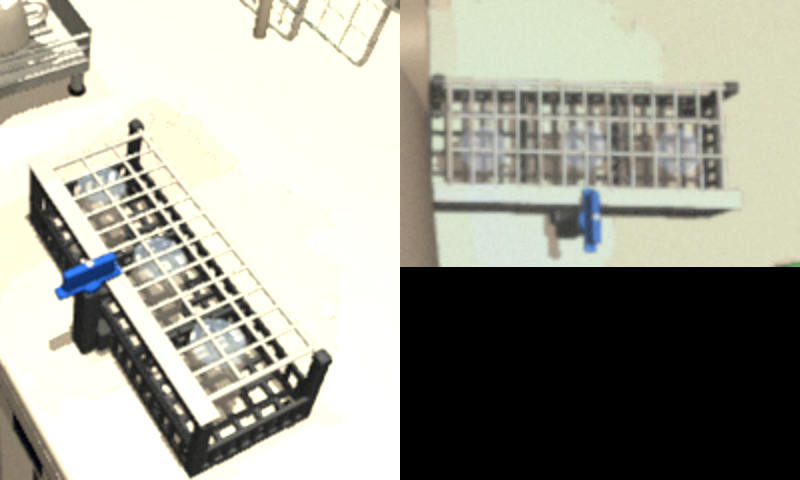

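The button now lies across the strip and all three glasses stand under the frame. I'll grip it again and nudge it to make sure it is at the stop.

Run:
```python
from h import *
from rig import *
P=np.array([.3685,-.2975]); H=np.pi; s=np.pi/2-.0227
movep((*P,.22),Q(s+H)); move_l((*P,.110),speed=.1,contact_N=8)
gripper_close(12); t0=current_torque(); print("gap",current_finger_gap()*88,current_eef_pos(),t0,current_wrist_force())
P=current_eef_pos()[:2]
for d in (.03,.06,.09,.12):
    movep((*P,.110),Q(s+d+H)); o=current_orientation(); print(d,2*np.arctan2(o[2],o[1])-np.pi/2-H-s,(current_torque()-t0).round(3),current_wrist_force().round(1))
    if abs(current_torque()[2]-t0[2])>.4: break
gripper_open(); move_l((*P,.22),speed=.12)
movep((.42,-.02,.35),Q(H+.3)); sleep(.3); print(current_t(),current_wrist_force())
k=capture("top");i=k["image"][:,:,::-1]
h=cv2.cvtColor(k["image"],cv2.COLOR_RGB2HSV);m=cv2.inRange(h,(100,60,50),(130,255,255))
q=np.argwhere(m[240:300,420:480])[:,::-1]+[420,240];print(len(q),cv2.minAreaRect(q.astype(np.float32)))
cv2.imwrite("pics/c6.png",cv2.resize(i[170:300,140:545],(800,257)))
for d in(-.1,-.05,0,.05):   # expected picture tilt of bar+fin at stop+d
    a=s+d; u=np.array([np.cos(a),np.sin(a)]);v=np.array([-u[1],u[0]])
    pts=[[*(P+L*u*i+w*v*j),z] for L,w,z in((.032,.006,.101),(.032,.006,.106),(.026,.0045,.131)) for i in(-1,1) for j in(-1,1)]
    print(d,cv2.minAreaRect(proj(k,pts).astype(np.float32)))
```

```text
gap 8.890944584280621 [ 0.36843166 -0.29974747  0.11004116] [-1.43988882  0.02644481  0.02611993] [ 0.96415261 -7.0401318  -2.76530535]
0.03 -6.254493042645118 [ 1.337  0.118 -0.267] [ 0.1  0.  -0.1]
0.06 -6.224434066120667 [ 1.337  0.199 -0.303] [-0.4 -0.5  1.2]
0.09 -6.19442869016156 [ 1.256  0.317 -0.346] [-0.5 -0.5 -0. ]
0.12 -6.164487110445963 [ 1.282  0.263 -0.305] [-1.1 -0.9  1.1]
44.0833 [-0.19154827  0.41141318 -0.8521074 ]
204 ((449.76763916015625, 278.52056884765625), (9.893848419189453, 27.150562286376953), 4.39870548248291)
-0.1 ((450.14678955078125, 277.3883972167969), (29.845813751220703, 6.726165294647217), 6.978819370269775)
-0.05 ((450.15509033203125, 277.4471740722656), (29.88316535949707, 6.571727752685547), 4.160224914550781)
0 ((450.16644287109375, 277.5058288574219), (29.908723831176758, 6.412221908569336), 1.3268108367919922)
0.05 ((450.1809387207031, 277.56439208984375), (6.248569965362549, 29.92266845703125), 88.47647857666016)
```

View pics/c6.png

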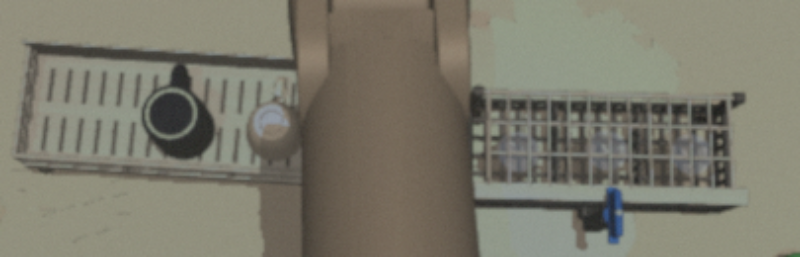

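The second nudge met about 0.3 N m, well above the button's 0.05 N m friction, and the button's outline did not change, so it is at its stop. The mug, cup and glasses are all standing. Handing in.

```bash
python3 -c "
from rig import *
print(job_done())"
```

```text
the job is handed in; nothing more can be done
None
```

The job is handed in: the tumbler stands mouth down in the middle compartment, the hold-down frame is closed over the three glasses, and the turnbutton is at its stop across the front strip, at about 44 s of the 72 s allowed.

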